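# Set a pipe wrench to its pipe-size line

## Task

Set the big pipe wrench for the next pipe: roll its knurled nut under a fingertip to close the jaws until the long white line across the hook jaw's shank comes level with the edge of the housing that the shank runs into, then take the finger away. Work the jaw by the nut only, not by pushing on the hook jaw, leave the wrench lying where it is on its board, and do not pick up or disturb the pipe piece, the tin or the screwdriver around it.

Things in the scene. Friction and masses are not known exactly. Their poses are not given: they have to be found in the camera images.
- wrench: 24 inch aluminium pipe wrench, 610 mm long, lying loose on its side on two battens of a plywood board (about 2.2 kg without its jaw and nut). Origin: on its underside (32 mm above the table) straight below the middle of the nut. Its x axis runs along the handle towards the jaws, z is up, y is across it: the fixed heel jaw lies on the -y side of the nut, the outer strap on the +y side. All of the wrench except the nut is 30 mm high or less.
- nut: The knurled adjuster nut, steel, 40 mm diameter, 22 mm long, lying with its axis along the wrench's x axis in the window of the wrench head. Origin: on its axis at mid length, 15 mm above the wrench's underside. Its top stands 5 mm proud of the flat parts around it; it can be touched from above and turns by friction under a pressing fingertip (about 2 N along the rim turns it; a press of 5 to 8 N is plenty), and stays where it is left.
- nut_top (a point): Fixed point of the wrench at the top of the nut, at mid length: where a fingertip rests on it. 35 mm above the wrench's underside; axes as those of wrench. Moving the top of the nut towards -y of the wrench (towards the heel jaw side) closes the jaws, towards +y opens them; one full turn (126 mm of rim) moves the hook jaw 8 mm.
- hook (a joint): Position of the hook jaw along the wrench's x axis, m: 0 when the long white line is level with the housing's edge, positive while the jaw is still too wide open (the line stands that far outside the housing), negative when closed too far. It starts 6 to 13 mm open and does not give to a light push: it follows the nut only.
- hook_jaw: The dark steel hook jaw: a flat shank 28 mm wide, its top face 27 mm above the wrench's underside, with the hook at its end. Origin: coincides with that of wrench when hook is 0; axes as the wrench's.
- size_line (a point): Middle of the long white line, 2.5 mm wide, that runs across the whole width of the shank's top face (the other marks are short ticks); it moves with the hook jaw.
- housing_edge (a point): Point of the wrench in the plane of the housing's outer edge, where the shank comes out, above the shank's middle: the line must come here. It lies 46 mm from the nut's middle along the wrench's x axis.
- board: Fixed plywood board, 580 x 190 mm, 12 mm thick, with two 20 mm high battens across it on which the wrench lies. Origin on the table below the nut; x axis along the wrench.
- nipple: Short steel pipe piece, 60 mm diameter, 80 mm high, standing loose on the table beyond the hook jaw. Origin: centre of its underside. To be left alone.
- compound_tin: Tin, 64 mm diameter, 75 mm high, standing loose on the table beside the handle. Origin: centre of its underside. To be left alone.
- screwdriver: Screwdriver with a green handle, 170 mm long, lying loose on the board along the wrench's handle, on its -y side. To be left alone.

How it is judged:
By the outcome, as a careful person would: the job done as asked, in the order asked, and still so for the second after the job is handed in, with the robot touching nothing.
It also fails if it takes over 54 s, if anything falls off the work surface, if the arm or the gripper's body presses on something with over 40 N, if the wrist force passes 120 N, or if a joint passes its speed limit or range.

## Robot

A 6-joint arm with a two-finger parallel gripper is mounted at the origin on the work surface. World frame = base frame: x ahead of the robot, y to its left, z up, the work surface at z = 0. Lengths are in mm, angles in rad, forces in N, time in s.
With the tool pointing down it reaches from about 200 to 875 mm from the base axis. Payload 3.4 kg.
Tool frame: the origin (TCP) lies at the very end of the fingers, on their centre line; the grasp point (between the pads) lies 19 mm behind it; x points along the fingers, z is the direction in which the jaws open and shut, and the axes are right-handed (so a half turn about x gives the same grasp; the last joint's range is limited). The gripper opens to 94 mm and grips with 3 to 60 N. Pads are 16 mm wide; open, the fingers measure 119 mm over their backs; the gripper's body (75 mm by 177 mm) begins 78 mm behind the grasp point.
Start: joints at [1.116, 0.276, 1.505, -0, 1.361, -0.121], TCP at [188.409, 543.293, 205.493] pointing down, gripper open.
Joint ranges: [-2.89, 2.89], [-0.75, 2.08], [0.22, 2.7], [-1.18, 4.32], [0.11, 2.71], [-2.7, 2.7]. Speed limits (rad/s): [2.57, 2.57, 3.14, 3.14, 3.14, 3.14].

## Interface

Orientations are given as a rotation vector (axis times angle).
In Python, from rig import * gives the robot as it stands.
- The arm moves only by the tool move_arm, never from a script. Its argument "steps" is a list of rows, each a list of 3 entries, a list of its own where there are three numbers: the turn, a rotation vector about the tool's x, y, z in rad, then the shift along the tool's x, y, z in m, then the gripper's target within -1 to 1 (fully open at 1, half-way at 0, shut at -1). A call has 1 to 8 rows; each row shifts and turns the commanded pose from where the row before left it, along the tool's axes as they then stand; what a row does not reach is not made up. A row lasts 1/10 s, in which the tool goes at most 50 mm and 8.59 degrees, less where a joint would pass 70% of its speed; a pose out of reach is approached as far as the arm can. A call is refused whole if a number of a shift passes 0.05 or a number of a turn 0.15, either way. A call with a gripper value outside its range is refused whole. The fingers move at their own pace and stop on an object; "newtons" is the grip in N (left out, the last holds). Time passes only in rows, so rows that do not move let the fingers close. It gives the time, the measured TCP pose, the force and the opening at its end, in the units of the state.
- observe(): the state, without advancing time (a new reading comes with each control period).
- snapshot(name): name is "scene" or "top" or "wrist"; returns a dict with "img" (384x512x3 uint8, red, green, blue), "intrinsics" (3x3 intrinsics, pixels), "k1" (the pictures are not rectified: a ray, as slopes to the right and down, at radius r is drawn at 1 + k1 r^2 times it, then the intrinsics apply), "world_from_camera" (4x4, takes a point from camera to world coordinates). Camera axes: x right, y up, looking along -z (the intrinsics and any distortion apply to the point x, -y, -z); pixel columns grow to the right and rows downward; lengths in mm; the calibration is good to about 2 mm. A picture is of the moment at which its call begins. There is no depth.
- close_job(): hands the job in, once; it reports no verdict.
Trained networks look in a picture, given as the dict that the camera call returned (one of the last four; its "shot" number tells which), for a name from the list of things; names that differ only in an ending like _2 or _b are one class to them, and where a whole thing is asked for, a point or a joint stands for the part that bears it (a point fixed in the world has none). Each returns a list of dicts, best first, with "confidence" (0 to 1); they miss things now and then, are a little off and sometimes report something else, mostly with a low value. They report only what shows in the picture. A call takes as long as a camera call.
- recognise(picture, name): "centre" ([x, y, z] in mm, in world coordinates, good to about 4 mm: the middle of the surface that is visible of it).
- trace(picture, name): "mask" (384x512 bool, what is visible of it).
The state is a dict: "clock": time; "joint_pos": joint angles; "dq": joint speeds; "joint_efforts": joint torques, N m; "position": TCP position; "eef_rot": TCP orientation; "contact_force": force on the tool from outside, world axes, zero at the start; "wrist_torque": the same for the moment, N m; "gripper_width": finger opening in mm.
Only numpy, scipy, OpenCV 4.12 (cv2) and the standard library are available. Lean on these libraries where they do the work, as an engineer would, in place of code of your own. Each camera call takes 0.05 s, during which the arm holds its last target.

## Working session

There is one attempt and no reset: what is moved stays moved. The work goes in short steps, Python scripts to look and compute and a tool call to move; the robot and the scene stay as the last step left them, time stands still between calls to the robot, and variables do not carry over. Pictures are saved under pics/ and viewed, and the job is handed in when it is done.

Besides the shell and the picture viewer there is one more tool, called after "Emit:" as name([rows], argument=value, ...), one row to a line, values as JSON. move_arm: Moves the arm, as the interface text tells. Its arguments: {"type":"object","properties":{"steps":{"type":"array","items":{"type":"array"}},"newtons":{"type":"number"}},"required":["steps"]}

```bash
mkdir -p pics; ls; cat > h.py <<'E'
from rig import *
import numpy as np, cv2
def save(p,n): cv2.imwrite('pics/'+n, cv2.cvtColor(p['img'],cv2.COLOR_RGB2BGR))
def ray(p,u,v):
    K=np.array(p['intrinsics']);d=np.array([(u-K[0,2])/K[0,0],(v-K[1,2])/K[1,1]])
    s=d.copy()
    for _ in range(30): s=d/(1+p['k1']*(s@s))
    T=np.array(p['world_from_camera']); return T[:3,3],T[:3,:3]@np.array([s[0],-s[1],-1])
def at(p,u,v,z):
    o,r=ray(p,u,v); return o+r*(z-o[2])/r[2]
def proj(p,X):
    T=np.array(p['world_from_camera']);c=T[:3,:3].T@(np.array(X)-T[:3,3])
    s=np.array([c[0],-c[1]])/-c[2]; s=s*(1+p['k1']*(s@s)); K=np.array(p['intrinsics'])
    return K[0,0]*s[0]+K[0,2],K[1,1]*s[1]+K[1,2]
E
python3 - <<'E'
from h import *
o=observe(); print({k:np.round(v,3) for k,v in o.items()})
for n in ["top","scene","wrist"]:
    p=snapshot(n); save(p,n+'0.png'); print(n,np.round(p['world_from_camera'],2).tolist())
    for q in ['nut','hook_jaw','wrench','size_line','housing_edge','nut_top','nipple','compound_tin','screwdriver']:
        try: print(q,[(np.round(r['centre']).tolist(),round(r['confidence'],2)) for r in recognise(p,q)[:2]])
        except Exception as e: print(q,e)
E
```

```text
pics
{'clock': np.float64(0.0), 'joint_pos': array([ 1.116,  0.277,  1.506, -0.   ,  1.361, -0.121]), 'dq': array([ 0.001, -0.   ,  0.   , -0.   ,  0.001,  0.   ]), 'joint_efforts': array([-0.0000e+00, -4.0459e+01, -2.3723e+01,  7.0000e-02,  3.5000e-02,
       -0.0000e+00]), 'position': array([188.155, 542.76 , 204.636]), 'eef_rot': array([-0.961,  1.35 ,  0.959]), 'contact_force': array([-0.07 ,  0.099, -0.334]), 'wrist_torque': array([ 0.04 , -0.032, -0.025]), 'gripper_width': np.float64(93.88)}
top [[-0.0, 0.98, -0.19, 397.7], [-1.0, -0.0, 0.02, -10.87], [0.02, 0.19, 0.98, 1038.76], [0.0, 0.0, 0.0, 1.0]]
nut []
hook_jaw [([540.0, -153.0, 58.0], 0.92)]
wrench []
size_line [([534.0, -314.0, 52.0], 0.7), ([538.0, -153.0, 61.0], 0.67)]
housing_edge [([548.0, 66.0, 59.0], 0.67)]
nut_top [([547.0, 70.0, 60.0], 0.97)]
nipple [([535.0, -316.0, 50.0], 0.71)]
compound_tin [([715.0, 57.0, 76.0], 0.58)]
screwdriver [([485.0, 198.0, 38.0], 0.81)]
scene [[-0.86, -0.32, 0.4, 992.71], [0.51, -0.56, 0.65, 659.92], [0.02, 0.76, 0.65, 758.51], [0.0, 0.0, 0.0, 1.0]]
nut []
hook_jaw [([548.0, -152.0, 61.0], 0.8), ([545.0, -145.0, 60.0], 0.7)]
wrench [([553.0, 182.0, 53.0], 0.95)]
size_line [([545.0, -150.0, 61.0], 0.91)]
housing_edge [([552.0, 185.0, 59.0], 0.92)]
nut_top [([554.0, 182.0, 58.0], 0.85)]
nipple [([538.0, -298.0, 55.0], 0.63)]
compound_tin [([734.0, 73.0, 62.0], 0.68)]
screwdriver [([489.0, 210.0, 31.0], 0.88)]
wrist [[0.33, -0.91, -0.25, 114.2], [0.94, 0.32, 0.09, 569.23], [0.0, -0.27, 0.96, 385.46], [0.0, 0.0, 0.0, 1.0]]
nut []
hook_jaw []
wrench []
size_line []
housing_edge []
nut_top []
nipple []
compound_tin []
screwdriver []
```

View pics/top0.png

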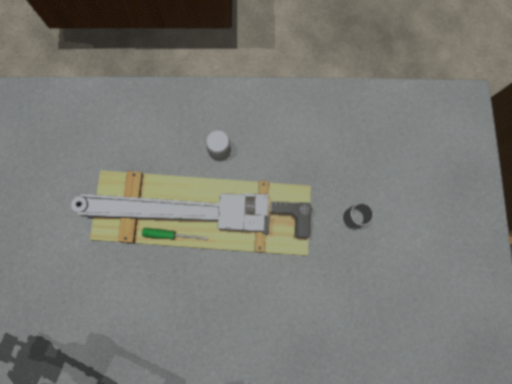

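View pics/scene0.png

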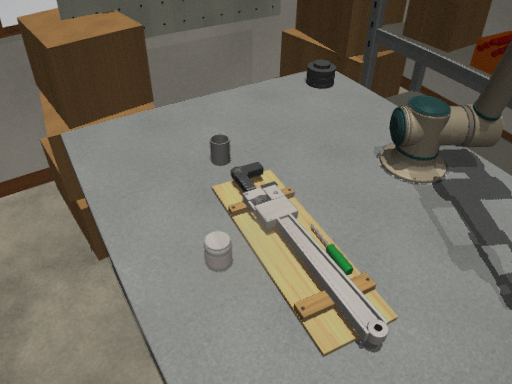

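View pics/wrist0.png

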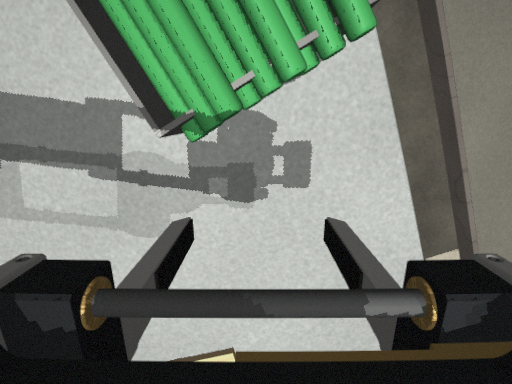

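```bash
python3 - <<'E'
from h import *
p=snapshot("top")
im=p['img'][170:260,200:330]; cv2.imwrite('pics/topz.png',cv2.cvtColor(cv2.resize(im,None,fx=6,fy=6,interpolation=cv2.INTER_CUBIC),cv2.COLOR_RGB2BGR))
print(p['intrinsics'],p['k1'])
for (u,v,z) in [(80,204,60),(250,206,67),(270,209,59),(98,172,12),(312,185,12),(309,254,12),(91,241,12)]: print(u,v,np.round(at(p,u,v,z),1))
E
```

```text
[[384.26268488   0.         251.72646125]
 [  0.         384.26268488 192.87330173]
 [  0.           0.           1.        ]] -0.03592094973234788
80 204 [557.7 409.7  60. ]
250 206 [551.3 -27.8  67. ]
270 209 [544.7 -79.6  59. ]
98 172 [654.5 387.9  12. ]
312 185 [ 618.1 -199.2   12. ]
309 254 [ 430.9 -185.    12. ]
91 241 [466.1 393.3  12. ]
```

View pics/topz.png

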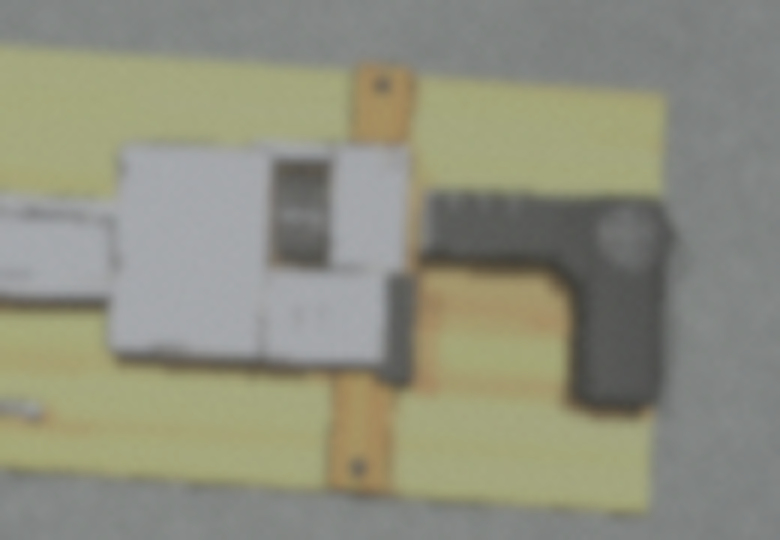

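```bash
cat >> h.py <<'E'
from scipy.spatial.transform import Rotation as Ro
def toolR(): return Ro.from_rotvec(observe()['eef_rot'])
E
python3 - <<'E'
from h import *
o=observe();R=toolR().as_matrix(); print(np.round(R,3)); P=o['position']
# desired: x down, z along wrench y (sign closest)
wx=np.array([-.061,-.998,0]);wx/=np.linalg.norm(wx); wy=np.cross([0,0,1],wx); print(wy)
for s in (1,-1):
    Z=s*wy; X=np.array([0,0,-1.]); Y=np.cross(Z,X); D=np.c_[X,Y,Z]
    rv=Ro.from_matrix(R.T@D).as_rotvec(); print(s,rv, 'shift in new frame', D.T@(np.array([555,-160,190])-P))
E
```

```text
[[ 0.    -0.945  0.328]
 [ 0.     0.328  0.945]
 [-1.    -0.     0.   ]]
[ 0.99813725 -0.06100839  0.        ]
1 [ 1.29810292e+00  7.20886083e-05 -3.58129700e-05] shift in new frame [  15.49291042 -679.61069441  408.83584968]
-1 [-1.84348973e+00  3.85875350e-05  7.76735830e-05] shift in new frame [  15.49291042  679.61069441 -408.83584968]
```

Emit:
move_arm([
  [[0.145, 0, 0], [0, -0.03, 0], -1],
  [[0.145, 0, 0], [0, -0.03, 0], -1],
  [[0.145, 0, 0], [0, -0.03, 0], -1],
  [[0.145, 0, 0], [0, -0.03, 0], -1],
  [[0.145, 0, 0], [0, -0.03, 0], -1],
  [[0.145, 0, 0], [0, -0.03, 0], -1],
  [[0.145, 0, 0], [0, -0.03, 0], -1],
  [[0.145, 0, 0], [0, -0.03, 0], -1],
], newtons=20)

```text
clock: 2.35
position: [340.6, 373.1, 205.4]
eef_rot: [-0.055, 1.57, 0.056]
contact_force: [-0.1, -0.1, -0.1]
gripper_width: 33.6
```

```bash
cat > go.py <<'E'
from h import *
import sys
def rel(T,yaw=0.061):
    o=observe();R=toolR().as_matrix(); P=o['position']
    wx=np.array([-np.sin(yaw),-np.cos(yaw),0]); wy=np.cross([0,0,1],wx)
    Z=wy; X=np.array([0,0,-1.]); Y=np.cross(Z,X); D=np.c_[X,Y,Z]
    print('t',o['clock'],'P',np.round(P,1),'F',np.round(o['contact_force'],1),'turn',np.round(Ro.from_matrix(R.T@D).as_rotvec(),4),'shift cur',np.round(R.T@(np.array(T)-P),1),'new',np.round(D.T@(np.array(T)-P),1))
if __name__=='__main__': rel([float(a) for a in sys.argv[1:4]],*[float(a) for a in sys.argv[4:]])
E
python3 go.py 550 -160 190
```

```text
t 2.35 P [340.6 373.1 205.4] F [-0.1 -0.1 -0.1] turn [ 1.317e-01  5.000e-04 -1.000e-04] shift cur [  15.5 -546.5  171.2] new [  15.4 -519.3  241.5]
```

Emit:
move_arm([
  [[0.13, 0, 0], [0, 0, 0], -1],
  [[0, 0, 0], [0, -0.044, 0.022], -1],
  [[0, 0, 0], [0, -0.044, 0.022], -1],
  [[0, 0, 0], [0, -0.044, 0.022], -1],
  [[0, 0, 0], [0, -0.044, 0.022], -1],
  [[0, 0, 0], [0, -0.044, 0.022], -1],
  [[0, 0, 0], [0, -0.044, 0.022], -1],
  [[0, 0, 0], [0, -0.044, 0.022], -1],
])

```text
clock: 3.15
position: [477.7, 56.4, 205.8]
eef_rot: [0.042, 1.569, -0.041]
contact_force: [-0.2, 0.1, 0.2]
gripper_width: 0.7
```

```bash
python3 go.py 550 -160 190
```

```text
t 3.15 P [477.7  56.4 205.8] F [-0.2  0.1  0.2] turn [ 0.0078  0.0009 -0.0003] shift cur [  15.8 -212.3   83.7] new [  15.8 -211.6   85.4]
```

Emit:
move_arm([
  [[0, 0, 0], [0, -0.042, 0.017], -1],
  [[0, 0, 0], [0, -0.042, 0.017], -1],
  [[0, 0, 0], [0, -0.042, 0.017], -1],
  [[0, 0, 0], [0, -0.042, 0.017], -1],
  [[0, 0, 0], [0, -0.038, 0.015], -1],
  [[0, 0, 0], [0, 0, 0], -1],
])

```text
clock: 3.75
position: [550.8, -156.9, 204.9]
eef_rot: [0.043, 1.569, -0.047]
contact_force: [-0.3, 1.1, 0.1]
gripper_width: 0.3
```

```bash
python3 go.py 550 -160 190; python3 - <<'E'
from h import *
p=snapshot("wrist"); save(p,'w1.png'); np.save('w1.npy',p,allow_pickle=True)
for q in ['nut','hook_jaw','size_line','housing_edge','nut_top']:
    print(q,[(np.round(r['centre']).tolist(),round(r['confidence'],2)) for r in recognise(p,q)[:2]])
E
```

```text
t 3.75 P [ 550.8 -156.9  204.9] F [-0.3  1.1  0.1] turn [0.0032 0.0013 0.0025] shift cur [14.9 -3.1 -0.7] new [14.9 -3.2 -0.6]
nut [([557.0, -32.0, 64.0], 0.89)]
hook_jaw [([544.0, -148.0, 62.0], 0.72), ([558.0, -32.0, 64.0], 0.48)]
size_line [([538.0, -153.0, 58.0], 0.64), ([714.0, 29.0, 39.0], 0.32)]
housing_edge [([541.0, -38.0, 62.0], 0.81)]
nut_top [([537.0, -33.0, 62.0], 0.8)]
```

View pics/w1.png

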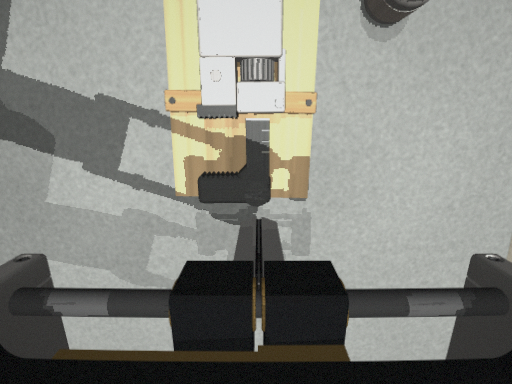

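```bash
python3 - <<'E'
from h import *
p=np.load('w1.npy',allow_pickle=True).item()
im=p['img'][40:160,190:300]; cv2.imwrite('pics/w1z.png',cv2.cvtColor(cv2.resize(im,None,fx=5,fy=5,interpolation=cv2.INTER_CUBIC),cv2.COLOR_RGB2BGR))
E
```

```text
(no output)
```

View pics/w1z.png

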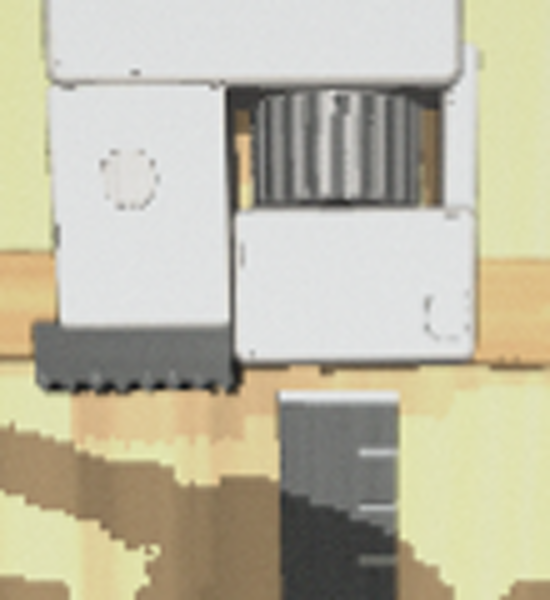

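```bash
python3 - <<'E'
from h import *
p=np.load('w1.npy',allow_pickle=True).item()
print(np.round(p['world_from_camera'],2).tolist())
f=lambda x,y,z: print((x,y),np.round(at(p,190+x/5-.4,40+y/5-.4,z),1))
print('line L,R');f(280,397,59);f(399,397,59);
print('edge L,R');f(240,360,62);f(472,358,62);
print('nut top L R front/back');f(339,92,66);f(339,203,66);f(253,150,60);f(421,150,60)
print('shank bottom row'); f(339,397,59)
E
```

```text
[[1.0, 0.06, 0.01, 553.94], [-0.06, 0.96, 0.27, -78.6], [0.0, -0.27, 0.96, 384.66], [0.0, 0.0, 0.0, 1.0]]
line L,R
(280, 397) [539.1 -80.1  59. ]
(399, 397) [566.9 -81.7  59. ]
edge L,R
(240, 360) [530.6 -71.3  62. ]
(472, 358) [584.  -73.9  62. ]
nut top L R front/back
(339, 92) [556.7 -16.7  66. ]
(339, 203) [555.4 -39.3  66. ]
(253, 150) [536.9 -26.3  60. ]
(421, 150) [574.3 -28.5  60. ]
shank bottom row
(339, 397) [552.9 -80.9  59. ]
```

```bash
python3 go.py 566 -28.5 80
```

```text
t 4.05 P [ 548.7 -150.3  205.7] F [-0.5  0.7 -0.1] turn [ 0.0096 -0.0001 -0.0005] shift cur [125.7 122.4  11.1] new [125.7 122.6   9.9]
```

Emit:
move_arm([
  [[0.01, 0, 0], [0.03, 0.04, 0.003], -1],
  [[0, 0, 0], [0.03, 0.04, 0.003], -1],
  [[0, 0, 0], [0.03, 0.03, 0.003], -1],
  [[0, 0, 0], [0.02, 0.012, 0], -1],
  [[0, 0, 0], [0, 0, 0], -1],
  [[0, 0, 0], [0, 0, 0], -1],
])

```text
clock: 4.65
position: [565.4, -30.0, 96.2]
eef_rot: [0.047, 1.57, -0.048]
contact_force: [-0.6, 0.0, -0.7]
gripper_width: 0.5
```

```bash
python3 go.py 566 -28.5 67; python3 - <<'E'
from h import *
p=snapshot("wrist"); save(p,'w2.png'); q=snapshot("scene"); save(q,'s2.png')
im=q['img'][130:290,200:350]; cv2.imwrite('pics/s2z.png',cv2.cvtColor(cv2.resize(im,None,fx=4,fy=4,interpolation=cv2.INTER_CUBIC),cv2.COLOR_RGB2BGR))
E
python3 go.py 566 -28.5 67
```

```text
t 4.65 P [565.4 -30.   96.2] F [-0.6  0.  -0.7] turn [0.0001 0.0004 0.0004] shift cur [29.2  1.6  0.5] new [29.2  1.5  0.5]
t 4.75 P [566.4 -31.2  97.2] F [-0.8  0.3 -0.2] turn [-0.0019  0.0031  0.0007] shift cur [30.2  2.7 -0.7] new [30.2  2.7 -0.6]
```

View pics/w2.png

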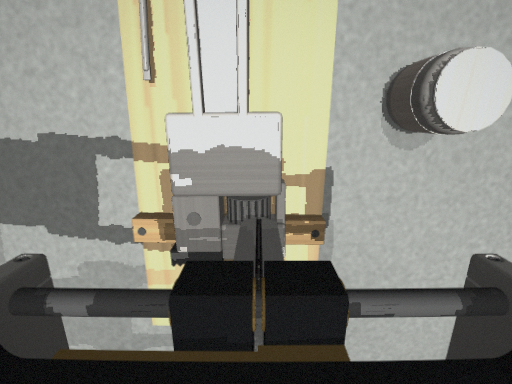

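View pics/s2z.png

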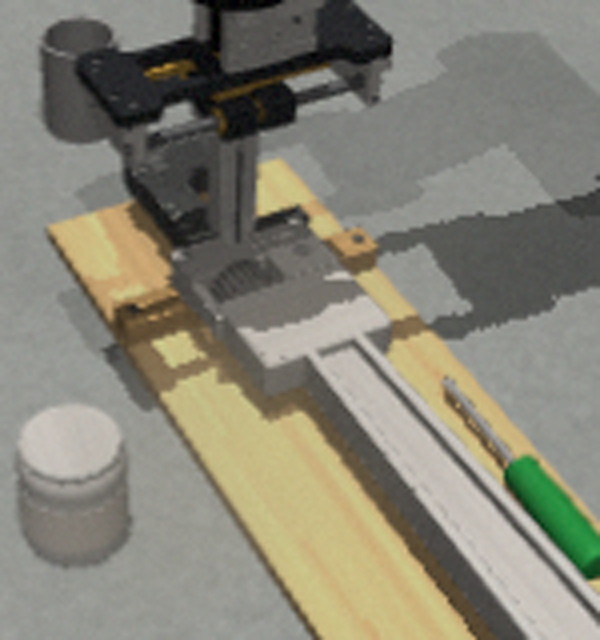

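```bash
python3 - <<'E'
from h import *
p=snapshot("wrist")
o=observe();print(np.round(o['position'],1),'tcp px',proj(p,o['position']))
print('nut L/R at row 209:',at(p,229,209,60),at(p,273,209,60),'far edge', at(p,250,196,66))
for q in ['nut','nut_top']:
    print(q,[(np.round(r['centre']).tolist(),round(r['confidence'],2)) for r in recognise(p,q)[:2]])
print('nut proj', proj(p,(556,-28,67)),proj(p,(556,-16.7,66)))
im=p['img'][160:270,160:310]; cv2.imwrite('pics/w3z.png',cv2.cvtColor(cv2.resize(im,None,fx=5,fy=5,interpolation=cv2.INTER_CUBIC),cv2.COLOR_RGB2BGR))
E
```

```text
[566.5 -31.5  97.3] tcp px (np.float64(260.21077337187563), np.float64(229.85829725386236))
nut L/R at row 209: [540.49434835 -26.82946692  60.        ] [577.89254951 -29.20975752  60.        ] far edge [559.45214192 -14.70989084  66.        ]
nut [([560.0, -31.0, 64.0], 0.97)]
nut_top [([541.0, 28.0, 62.0], 0.98)]
nut proj (np.float64(246.94392154944202), np.float64(211.99084886749193)) (np.float64(245.96818010940075), np.float64(198.58373381647664))
```

View pics/w3z.png

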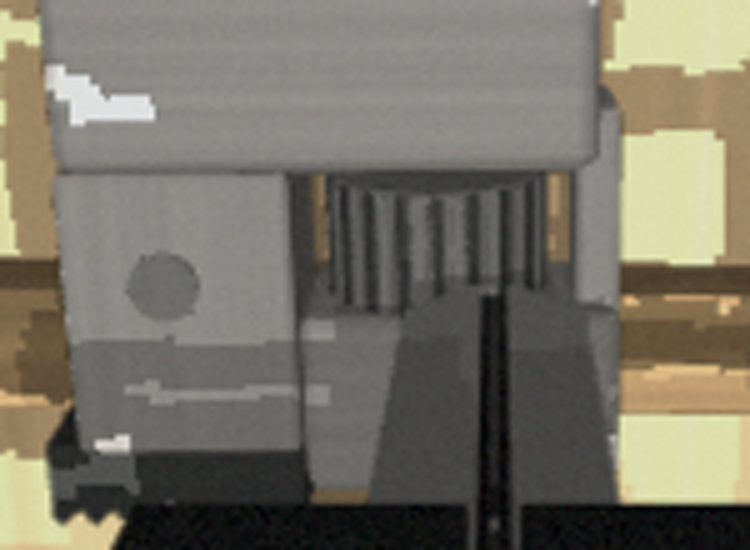

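Emit:
move_arm([
  [[0, 0, 0], [0.01, 0.0025, -0.003], -1],
  [[0, 0, 0], [0.01, 0, 0], -1],
  [[0, 0, 0], [0.007, 0, 0], -1],
  [[0, 0, 0], [0, 0, 0], -1],
])

```text
clock: 5.3
position: [561.9, -28.0, 67.4]
eef_rot: [0.05, 1.572, -0.049]
contact_force: [0.8, 0.1, -0.1]
gripper_width: 0.7
```

Emit:
move_arm([
  [[0, 0, 0], [0.002, 0, 0], -1],
  [[0, 0, 0], [0, 0, 0], -1],
])

```text
clock: 5.5
position: [563.1, -28.1, 66.8]
eef_rot: [0.049, 1.569, -0.05]
contact_force: [-0.5, -0.2, 2.3]
gripper_width: 0.7
```

Emit:
move_arm([
  [[0, 0, 0], [0.001, 0, 0], -1],
  [[0, 0, 0], [0, 0, 0], -1],
])

```text
clock: 5.7
position: [563.7, -28.1, 66.5]
eef_rot: [0.049, 1.568, -0.05]
contact_force: [0.1, 0.3, 6.0]
gripper_width: 0.5
```

Emit:
move_arm([
  [[0, 0, 0], [0.0003, 0, -0.0035], -1],
  [[0, 0, 0], [0, 0, -0.0035], -1],
  [[0, 0, 0], [0, 0, -0.0035], -1],
  [[0, 0, 0], [0, 0, -0.0035], -1],
  [[0, 0, 0], [0, 0, 0], -1],
])

```text
clock: 6.2
position: [549.9, -27.4, 66.5]
eef_rot: [0.049, 1.567, -0.05]
contact_force: [-0.4, 0.2, 8.0]
gripper_width: 0.4
```

```bash
python3 - <<'E'
from h import *
p=snapshot("wrist")
im=p['img'][160:270,160:310]; cv2.imwrite('pics/w4z.png',cv2.cvtColor(cv2.resize(im,None,fx=5,fy=5,interpolation=cv2.INTER_CUBIC),cv2.COLOR_RGB2BGR))
E
```

```text
(no output)
```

View pics/w4z.png

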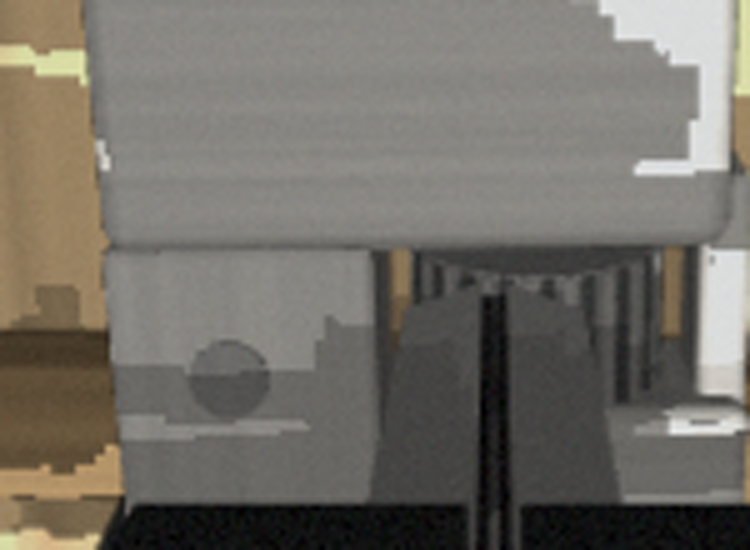

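Emit:
move_arm([
  [[0, 0, 0], [-0.006, 0, 0], -1],
  [[0, 0, 0], [0, 0, 0.0075], -1],
  [[0, 0, 0], [0, 0, 0.0075], -1],
  [[0, 0, 0], [0.006, 0, 0], -1],
  [[0, 0, 0], [0, 0, 0], -1],
  [[0, 0, 0], [0, 0, -0.005], -1],
  [[0, 0, 0], [0, 0, -0.005], -1],
  [[0, 0, 0], [0, 0, -0.005], -1],
])

```text
clock: 7.05
position: [551.3, -27.6, 66.9]
eef_rot: [0.049, 1.564, -0.05]
contact_force: [0.9, 0.1, 5.9]
gripper_width: 0.5
```

```bash
python3 - <<'E'
from h import *
p=snapshot("scene"); save(p,'s3.png'); p=snapshot("top")
im=p['img'][170:260,200:330]; cv2.imwrite('pics/top3.png',cv2.cvtColor(cv2.resize(im,None,fx=6,fy=6,interpolation=cv2.INTER_CUBIC),cv2.COLOR_RGB2BGR))
o=observe();print(o['clock'],o['position'],o['contact_force'])
E
```

```text
7.15 [548.85286059 -27.4113994   66.19092456] [-0.42871008 -0.75510651  8.75748358]
```

View pics/top3.png

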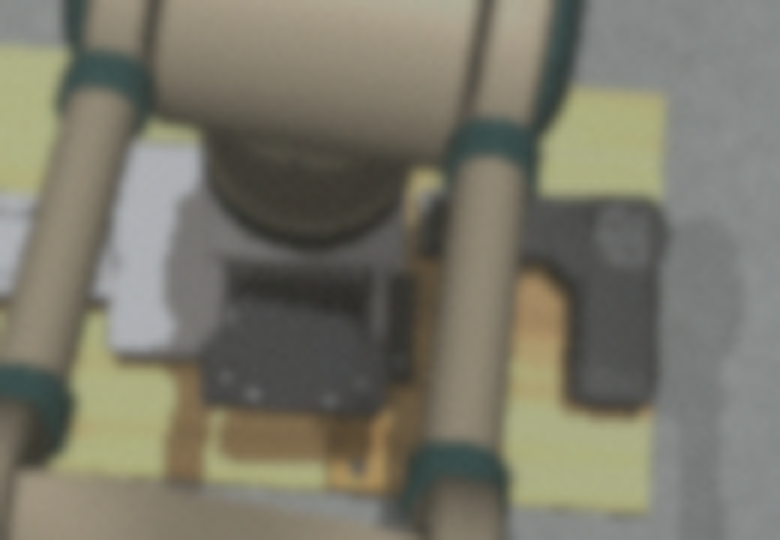

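Emit:
move_arm([
  [[0, 0, 0], [-0.006, 0, 0], -1],
  [[0, 0, 0], [0, 0, 0.008], -1],
  [[0, 0, 0], [0, 0, 0.008], -1],
  [[0, 0, 0], [0.006, 0, 0], -1],
  [[0, 0, 0], [0, 0, 0], -1],
  [[0, 0, 0], [0, 0, -0.005], -1],
  [[0, 0, 0], [0, 0, -0.005], -1],
  [[0, 0, 0], [0, 0, -0.005], -1],
])

```text
clock: 7.95
position: [552.3, -27.6, 67.0]
eef_rot: [0.049, 1.564, -0.05]
contact_force: [1.1, 0.1, 7.3]
gripper_width: 0.5
```

Emit:
move_arm([
  [[0, 0, 0], [0, 0, 0], -1],
  [[0, 0, 0], [-0.02, 0, 0], -1],
  [[0, 0, 0], [-0.04, -0.04, 0], -1],
  [[0, 0, 0], [-0.04, -0.05, 0], -1],
  [[0, 0, 0], [0, -0.04, 0], -1],
  [[0, 0, 0], [0, 0, 0], -1],
  [[0, 0, 0], [0, 0, 0], -1],
])

```text
clock: 8.65
position: [541.1, -141.4, 150.7]
eef_rot: [0.052, 1.573, -0.05]
contact_force: [-0.9, 0.1, 0.5]
gripper_width: 0.4
```

```bash
cat > look.py <<'E'
from h import *
import sys
n=sys.argv[1]
p=snapshot("wrist"); np.save(n+'.npy',p,allow_pickle=True); o=observe(); print(o['clock'],np.round(o['position'],1),np.round(o['contact_force'],1))
c=proj(p,(553,-65,60)); u,v=int(c[0])-55,int(c[1])-60; u=max(u,0);v=max(v,0); print('crop',u,v)
im=p['img'][v:v+120,u:u+110]; cv2.imwrite('pics/%s.png'%n,cv2.cvtColor(cv2.resize(im,None,fx=5,fy=5,interpolation=cv2.INTER_CUBIC),cv2.COLOR_RGB2BGR))
# brightness profile along wrench x through shank middle
E
python3 look.py l1
```

```text
8.7 [ 541.1 -140.5  150.6] [-0.5 -0.8 -0.1]
crop 212 58
```

View pics/l1.png

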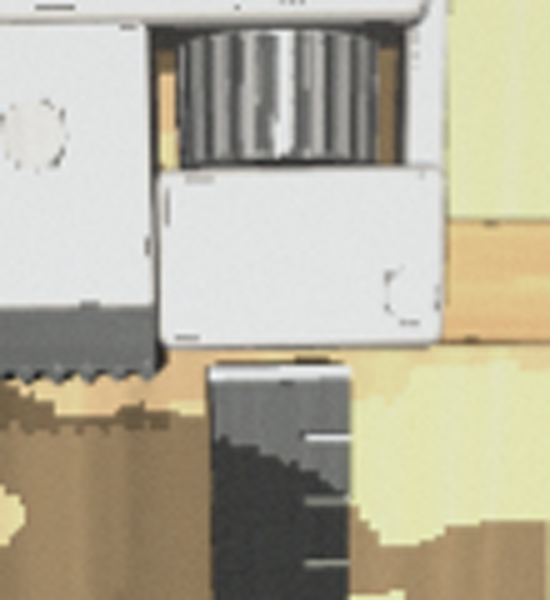

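```bash
cat > gap.py <<'E'
from h import *
def gap(n,u0,v0,xs,edge,line):
    p=np.load(n+'.npy',allow_pickle=True).item()
    e=at(p,u0+xs/5-.4,v0+edge/5-.4,62); l=at(p,u0+xs/5-.4,v0+line/5-.4,59)
    wx=np.array([-.061,-.998,0]); print(n,np.round(e,1),np.round(l,1),'gap',(l-e)@wx)
E
python3 - <<'E'
from gap import *
gap('w1',190,40,339,360,397); gap('l1',212,58,280,346,372)
for n,u,v in [('w1',190,40),('l1',212,58)]:
    p=np.load(n+'.npy',allow_pickle=True).item()
    c=int(u+ (339 if n=='w1' else 270)/5); print([int(x) for x in p['img'][v+60:v+85,c].mean(1)],v+60)
    print(p['img'][v+60:v+85,c].tolist())
E
```

```text
w1 [553.4 -72.6  62. ] [552.9 -80.9  59. ] gap 8.276554312911207
l1 [552.9 -72.6  62. ] [552.7 -77.7  59. ] gap 5.1011002052423775
[226, 225, 225, 225, 224, 225, 225, 225, 225, 225, 226, 196, 116, 98, 175, 196, 196, 197, 220, 227, 172, 121, 114, 118, 113] 100
[[225, 228, 226], [225, 226, 226], [224, 227, 226], [224, 226, 226], [223, 225, 224], [225, 226, 225], [225, 225, 226], [225, 226, 226], [224, 227, 226], [225, 226, 226], [225, 228, 227], [198, 198, 193], [120, 117, 111], [116, 100, 78], [201, 185, 139], [223, 209, 157], [223, 209, 157], [223, 210, 158], [224, 223, 215], [226, 228, 227], [171, 174, 173], [121, 122, 120], [116, 114, 113], [118, 121, 117], [113, 114, 113]]
[228, 228, 227, 228, 228, 226, 228, 228, 207, 127, 182, 199, 107, 179, 222, 210, 139, 116, 115, 114, 113, 117, 116, 113, 117] 118
[[227, 229, 229], [227, 229, 229], [226, 228, 228], [227, 229, 229], [227, 229, 229], [226, 227, 227], [227, 229, 229], [227, 229, 229], [211, 208, 204], [134, 129, 120], [208, 192, 146], [225, 213, 159], [123, 113, 85], [179, 180, 178], [222, 223, 223], [210, 211, 210], [139, 141, 138], [116, 118, 116], [116, 115, 116], [114, 115, 115], [113, 114, 112], [117, 118, 116], [116, 118, 115], [114, 113, 113], [118, 118, 117]]
```

```bash
python3 go.py 564.5 -28.3 72; python3 - <<'E'
from h import *
p=np.load('l1.npy',allow_pickle=True).item()
print(p['world_from_camera'][:3,3])
f=lambda x,y,z: np.round(at(p,212+x/5-.4,58+y/5-.4,z),1)
print('edge silhouette',f(280,350,60)); print('nut front/back',f(280,28,66),f(280,162,66), 'housing nut-side edge',f(280,168,62))
E
```

```text
t 8.7 P [ 541.1 -140.5  150.6] F [-0.5 -0.8 -0.1] turn [-0.0027 -0.0031 -0.0018] shift cur [ 78.7 113.3  16.5] new [ 78.6 113.4  16.6]
[545.40862177 -63.90571867 330.83124746]
edge silhouette [552.9 -73.4  60. ]
nut front/back [556.  -16.2  66. ] [554.7 -39.2  66. ] housing nut-side edge [554.8 -39.9  62. ]
```

Emit:
move_arm([
  [[0, 0, 0], [0.02, 0.04, 0.006], -1],
  [[0, 0, 0], [0.02, 0.04, 0.006], -1],
  [[0, 0, 0], [0.02, 0.033, 0.004], -1],
  [[0, 0, 0], [0.018, 0, 0], -1],
  [[0, 0, 0], [0, 0, 0], -1],
  [[0, 0, 0], [0, 0, 0], -1],
])

```text
clock: 9.3
position: [564.7, -28.4, 73.3]
eef_rot: [0.049, 1.572, -0.048]
contact_force: [0.3, -0.2, 0.8]
gripper_width: 0.7
```

```bash
python3 go.py 564.5 -28.3 66.5
```

```text
t 9.3 P [564.7 -28.4  73.3] F [ 0.3 -0.2  0.8] turn [-0.0004 -0.002  -0.0003] shift cur [ 6.8  0.1 -0.2] new [ 6.8  0.1 -0.2]
```

Emit:
move_arm([
  [[0, 0, 0], [0.005, 0, 0], -1],
  [[0, 0, 0], [0.0025, 0, 0], -1],
  [[0, 0, 0], [0, 0, 0], -1],
])

```text
clock: 9.6
position: [565.4, -30.0, 66.5]
eef_rot: [0.05, 1.57, -0.05]
contact_force: [-0.1, 0.2, -0.2]
gripper_width: 0.7
```

Emit:
move_arm([
  [[0, 0, 0], [0.0015, 0, 0], -1],
  [[0, 0, 0], [0, 0, 0], -1],
])

```text
clock: 9.8
position: [566.3, -30.0, 65.7]
eef_rot: [0.05, 1.568, -0.05]
contact_force: [1.1, -0.7, 3.0]
gripper_width: 0.2
```

Emit:
move_arm([
  [[0, 0, 0], [0.001, 0.001, 0], -1],
  [[0, 0, 0], [0, 0, 0], -1],
  [[0, 0, 0], [0, 0, -0.005], -1],
  [[0, 0, 0], [0, 0, -0.005], -1],
  [[0, 0, 0], [0, 0, -0.005], -1],
  [[0, 0, 0], [0, 0, 0], -1],
])

```text
clock: 10.4
position: [553.9, -29.1, 67.0]
eef_rot: [0.047, 1.562, -0.051]
contact_force: [1.3, -2.2, 13.4]
gripper_width: 0.4
```

Emit:
move_arm([
  [[0, 0, 0], [-0.0015, 0, 0], -1],
  [[0, 0, 0], [0, 0, -0.0025], -1],
  [[0, 0, 0], [0, 0, -0.0025], -1],
  [[0, 0, 0], [0, 0, 0], -1],
])

```text
clock: 10.8
position: [543.8, -26.8, 64.6]
eef_rot: [0.05, 1.573, -0.049]
contact_force: [-0.0, -0.4, 0.1]
gripper_width: 0.6
```

Emit:
move_arm([
  [[0, 0, 0], [-0.02, 0, 0], -1],
  [[0, 0, 0], [-0.04, -0.04, 0], -1],
  [[0, 0, 0], [-0.03, -0.05, 0], -1],
  [[0, 0, 0], [0, -0.025, 0.008], -1],
  [[0, 0, 0], [0, 0, 0], -1],
  [[0, 0, 0], [0, 0, 0], -1],
  [[0, 0, 0], [0, 0, 0], -1],
])

```text
clock: 11.5
position: [545.8, -129.3, 145.2]
eef_rot: [0.051, 1.573, -0.047]
contact_force: [0.1, -0.2, 1.0]
gripper_width: 0.3
```

```bash
python3 look.py l2
```

```text
11.55 [ 546.  -129.2  145.4] [-0.   0.2 -0.7]
crop 208 72
```

View pics/l2.png

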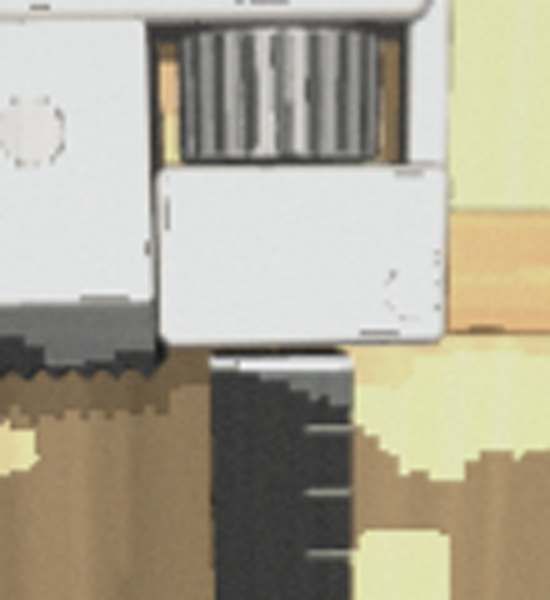

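```bash
python3 - <<'E'
from h import *
p=np.load('l2.npy',allow_pickle=True).item()
print(p['world_from_camera'][:3,3])
f=lambda x,y,z: np.round(at(p,208+x/5-.4,72+y/5-.4,z),1)
print('edge silhouette',f(280,346,60),'line',f(280,361,59)); print('nut front/back',f(280,25,66),f(280,160,66), 'strap R edge',f(443,260,62),'L',f(156,260,62),'ticks',[f(330,t,59)[1] for t in (429,492,553)])
p=np.load('l1.npy',allow_pickle=True).item()
f=lambda x,y,z: np.round(at(p,212+x/5-.4,58+y/5-.4,z),1)
print('L1 edge silhouette',f(280,350,60),'line',f(280,372,59)); print('nut front/back',f(280,28,66),f(280,162,66), 'strap R edge',f(440,260,62),'L',f(156,260,62),'ticks',[f(330,t,59)[1] for t in (438,501,563)])
E
python3 go.py 564 -28.2 72
```

```text
[549.98996744 -51.84068644 325.28288199]
edge silhouette [552.8 -73.3  60. ] line [552.6 -76.3  59. ]
nut front/back [556. -16.  66.] [554.6 -39.1  66. ] strap R edge [584.6 -58.9  62. ] L [530.2 -55.6  62. ] ticks [np.float64(-90.2), np.float64(-102.9), np.float64(-115.4)]
L1 edge silhouette [552.9 -73.4  60. ] line [552.7 -77.7  59. ]
nut front/back [556.  -16.2  66. ] [554.7 -39.2  66. ] strap R edge [584.4 -58.5  62. ] L [530.1 -55.   62. ] ticks [np.float64(-91.2), np.float64(-103.9), np.float64(-116.6)]
t 11.55 P [ 546.  -129.2  145.4] F [-0.   0.2 -0.7] turn [-0.0009 -0.0027 -0.0015] shift cur [ 73.5 101.8  11.9] new [ 73.4 101.9  11.8]
```

Emit:
move_arm([
  [[0, 0, 0], [0.02, 0.04, 0.006], -1],
  [[0, 0, 0], [0.02, 0.04, 0.004], -1],
  [[0, 0, 0], [0.02, 0.022, 0], -1],
  [[0, 0, 0], [0.014, 0, 0], -1],
  [[0, 0, 0], [0, 0, 0], -1],
  [[0, 0, 0], [0, 0, 0], -1],
  [[0, 0, 0], [0, 0, 0], -1],
])

```text
clock: 12.25
position: [564.0, -29.7, 73.2]
eef_rot: [0.049, 1.569, -0.05]
contact_force: [-0.2, 0.3, 0.4]
gripper_width: 0.3
```

```bash
python3 go.py 563.5 -28.2 66.5
```

```text
t 12.25 P [564.  -29.7  73.2] F [-0.2  0.3  0.4] turn [-0.002   0.0014  0.0001] shift cur [ 6.7  1.5 -0.6] new [ 6.7  1.5 -0.5]
```

Emit:
move_arm([
  [[0, 0, 0], [0.005, 0.001, -0.001], -1],
  [[0, 0, 0], [0.0015, 0, 0], -1],
  [[0, 0, 0], [0, 0, 0], -1],
  [[0, 0, 0], [0, 0, 0], -1],
])

```text
clock: 12.65
position: [563.1, -28.9, 66.7]
eef_rot: [0.05, 1.569, -0.05]
contact_force: [-0.2, 0.0, 4.6]
gripper_width: 0.3
```

Emit:
move_arm([
  [[0, 0, 0], [0.001, 0, 0], -1],
  [[0, 0, 0], [0, 0, 0], -1],
])

```text
clock: 12.85
position: [564.1, -28.9, 66.3]
eef_rot: [0.05, 1.566, -0.05]
contact_force: [0.5, 0.8, 7.3]
gripper_width: 0.6
```

Pressing at 7 N; stroke 14 mm, return, stroke again.

Emit:
move_arm([
  [[0, 0, 0], [0, 0, -0.0035], -1],
  [[0, 0, 0], [0, 0, -0.0035], -1],
  [[0, 0, 0], [0, 0, -0.0035], -1],
  [[0, 0, 0], [0, 0, -0.0035], -1],
  [[0, 0, 0], [0, 0, 0], -1],
  [[0, 0, 0], [0, 0, 0], -1],
])

```text
clock: 13.45
position: [549.8, -28.2, 66.5]
eef_rot: [0.049, 1.567, -0.05]
contact_force: [0.6, -0.5, 7.9]
gripper_width: 0.6
```

Emit:
move_arm([
  [[0, 0, 0], [-0.006, 0, 0], -1],
  [[0, 0, 0], [0, 0, 0.007], -1],
  [[0, 0, 0], [0, 0, 0.007], -1],
  [[0, 0, 0], [0.006, 0, 0], -1],
  [[0, 0, 0], [0, 0, 0], -1],
  [[0, 0, 0], [0, 0, 0], -1],
])

```text
clock: 14.05
position: [566.0, -29.0, 65.7]
eef_rot: [0.049, 1.564, -0.05]
contact_force: [4.3, -0.1, 5.2]
gripper_width: 0.5
```

Emit:
move_arm([
  [[0, 0, 0], [0, 0, -0.0035], -1],
  [[0, 0, 0], [0, 0, -0.0035], -1],
  [[0, 0, 0], [0, 0, -0.0035], -1],
  [[0, 0, 0], [0, 0, -0.0035], -1],
  [[0, 0, 0], [0, 0, 0], -1],
  [[0, 0, 0], [0, 0, 0], -1],
])

```text
clock: 14.65
position: [548.1, -28.0, 65.9]
eef_rot: [0.049, 1.571, -0.05]
contact_force: [-2.2, -0.4, 11.9]
gripper_width: 0.2
```

Emit:
move_arm([
  [[0, 0, 0], [-0.02, 0, 0], -1],
  [[0, 0, 0], [-0.04, -0.04, 0], -1],
  [[0, 0, 0], [-0.03, -0.05, 0], -1],
  [[0, 0, 0], [0, -0.035, 0.003], -1],
  [[0, 0, 0], [0, 0, 0], -1],
  [[0, 0, 0], [0, 0, 0], -1],
  [[0, 0, 0], [0, 0, 0], -1],
])

```text
clock: 15.35
position: [543.2, -139.5, 144.8]
eef_rot: [0.051, 1.573, -0.048]
contact_force: [-0.0, -0.2, -0.2]
gripper_width: 0.5
```

```bash
python3 look.py l3
```

```text
15.4 [ 543.4 -139.4  145. ] [0.7 0.1 0.1]
crop 210 60
```

View pics/l3.png

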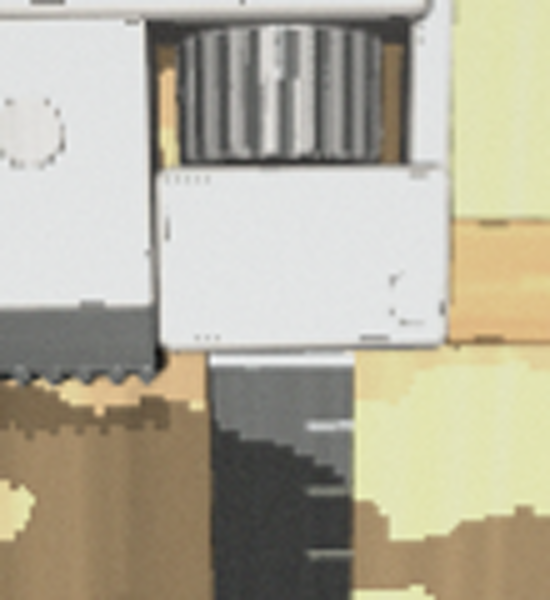

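```bash
cat > meas.py <<'E'
from h import *
import sys
n,u0,v0=sys.argv[1],int(sys.argv[2]),int(sys.argv[3])
p=np.load(n+'.npy',allow_pickle=True).item()
print('cam',np.round(p['world_from_camera'][:3,3],1))
# sample profile along wrench x on plane z=59 through shank middle-left
wx=np.array([-.061,-.998,0]); wy=np.array([.998,-.061,0]); g=p['img'].mean(2).astype(np.float32)
N=np.array([555.4,-27.7,0])
for z in (59,):
  S=np.arange(40,66,.25); acc=[]
  for off in np.arange(-9,3,1.5):
    pts=[proj(p,N+wx*s+wy*off+[0,0,z]) for s in S]
    m=np.array(pts,np.float32)
    acc.append(cv2.remap(g,m[None,:,0],m[None,:,1],cv2.INTER_LINEAR)[0])
  a=np.mean(acc,0)
  print([(float(s),int(v)) for s,v in zip(S,a) if 42<s<56][::2])
# ticks
S=np.arange(52,95,.1); 
acc=[]
for off in np.arange(8,11.5,.5):
    m=np.array([proj(p,N+wx*s+wy*off+[0,0,59]) for s in S],np.float32); acc.append(cv2.remap(g,m[None,:,0],m[None,:,1],cv2.INTER_LINEAR)[0])
a=np.mean(acc,0); import scipy.signal as ss
pk,_=ss.find_peaks(a,prominence=25,distance=30); print('ticks',np.round(S[pk],1))
E
for a in "w1 0 0" "l1 0 0" "l2 0 0" "l3 0 0"; do python3 meas.py $a; done; python3 go.py 563.5 -28.2 72
```

```text
cam [553.9 -78.6 384.7]
[(42.25, 225), (42.75, 225), (43.25, 223), (43.75, 211), (44.25, 199), (44.75, 163), (45.25, 128), (45.75, 121), (46.25, 125), (46.75, 135), (47.25, 149), (47.75, 163), (48.25, 174), (48.75, 184), (49.25, 186), (49.75, 188), (50.25, 188), (50.75, 189), (51.25, 195), (51.75, 209), (52.25, 220), (52.75, 223), (53.25, 225), (53.75, 201), (54.25, 175), (54.75, 153), (55.25, 132), (55.75, 120)]
ticks [65.8 78.7 91.7]
cam [545.4 -63.9 330.8]
[(42.25, 227), (42.75, 227), (43.25, 227), (43.75, 219), (44.25, 211), (44.75, 171), (45.25, 135), (45.75, 158), (46.25, 179), (46.75, 186), (47.25, 182), (47.75, 138), (48.25, 117), (48.75, 154), (49.25, 186), (49.75, 210), (50.25, 220), (50.75, 212), (51.25, 189), (51.75, 150), (52.25, 127), (52.75, 118), (53.25, 114), (53.75, 115), (54.25, 115), (54.75, 116), (55.25, 116), (55.75, 115)]
ticks [62.8 75.8 88.2]
cam [550.  -51.8 325.3]
[(42.25, 227), (42.75, 227), (43.25, 226), (43.75, 224), (44.25, 211), (44.75, 183), (45.25, 150), (45.75, 110), (46.25, 78), (46.75, 50), (47.25, 69), (47.75, 116), (48.25, 161), (48.75, 204), (49.25, 215), (49.75, 216), (50.25, 177), (50.75, 129), (51.25, 107), (51.75, 88), (52.25, 77), (52.75, 65), (53.25, 63), (53.75, 61), (54.25, 60), (54.75, 59), (55.25, 59), (55.75, 59)]
ticks [61.6 74.7 87.1]
cam [547.4 -62.1 324.8]
[(42.25, 228), (42.75, 228), (43.25, 226), (43.75, 224), (44.25, 206), (44.75, 178), (45.25, 159), (45.75, 144), (46.25, 175), (46.75, 215), (47.25, 223), (47.75, 227), (48.25, 187), (48.75, 149), (49.25, 131), (49.75, 116), (50.25, 116), (50.75, 116), (51.25, 116), (51.75, 116), (52.25, 116), (52.75, 116), (53.25, 115), (53.75, 115), (54.25, 115), (54.75, 115), (55.25, 116), (55.75, 115)]
ticks [60.2 72.9 85. ]
t 15.4 P [ 543.4 -139.4  145. ] F [0.7 0.1 0.1] turn [-0.001  -0.0027 -0.0015] shift cur [ 73.1 112.1  13.4] new [ 73.  112.2  13.3]
```

Emit:
move_arm([
  [[0, 0, 0], [0.02, 0.04, 0.006], -1],
  [[0, 0, 0], [0.02, 0.04, 0.006], -1],
  [[0, 0, 0], [0.02, 0.032, 0], -1],
  [[0, 0, 0], [0.013, 0, 0], -1],
  [[0, 0, 0], [0, 0, 0], -1],
  [[0, 0, 0], [0, 0, 0], -1],
  [[0, 0, 0], [0, 0, 0], -1],
])

```text
clock: 16.1
position: [564.1, -30.7, 73.9]
eef_rot: [0.05, 1.569, -0.05]
contact_force: [0.1, -0.4, 0.2]
gripper_width: 0.3
```

```bash
python3 go.py 563 -28.2 66.5
```

```text
t 16.1 P [564.1 -30.7  73.9] F [ 0.1 -0.4  0.2] turn [-0.0027  0.0017  0.0004] shift cur [ 7.4  2.5 -1.3] new [ 7.4  2.5 -1.3]
```

Emit:
move_arm([
  [[0, 0, 0], [0.005, 0.002, -0.0015], -1],
  [[0, 0, 0], [0.0025, 0, 0], -1],
  [[0, 0, 0], [0, 0, 0], -1],
  [[0, 0, 0], [0, 0, 0], -1],
])

```text
clock: 16.5
position: [563.2, -28.4, 66.6]
eef_rot: [0.05, 1.567, -0.05]
contact_force: [1.5, 0.7, 6.0]
gripper_width: 0.6
```

Emit:
move_arm([
  [[0, 0, 0], [0.0003, 0, -0.0035], -1],
  [[0, 0, 0], [0, 0, -0.0035], -1],
  [[0, 0, 0], [0, 0, -0.0035], -1],
  [[0, 0, 0], [0, 0, -0.0035], -1],
  [[0, 0, 0], [0, 0, 0], -1],
  [[0, 0, 0], [0, 0, 0], -1],
])

```text
clock: 17.1
position: [548.5, -27.5, 66.1]
eef_rot: [0.049, 1.569, -0.05]
contact_force: [-0.2, -1.3, 8.6]
gripper_width: 0.3
```

Emit:
move_arm([
  [[0, 0, 0], [-0.02, 0, 0], -1],
  [[0, 0, 0], [-0.04, -0.04, 0], -1],
  [[0, 0, 0], [-0.04, -0.05, 0], -1],
  [[0, 0, 0], [0, -0.045, 0.003], -1],
  [[0, 0, 0], [0, 0, 0], -1],
  [[0, 0, 0], [0, 0, 0], -1],
  [[0, 0, 0], [0, 0, 0], -1],
])

```text
clock: 17.8
position: [542.6, -145.2, 150.8]
eef_rot: [0.051, 1.573, -0.048]
contact_force: [0.4, -0.6, -0.6]
gripper_width: 0.7
```

```bash
python3 look.py l4; python3 meas.py l4 0 0;python3 go.py 563 -28.2 72
```

```text
17.85 [ 542.7 -144.9  150.9] [-0.6 -0.4  1. ]
crop 210 54
cam [546.7 -67.7 330.8]
[(42.25, 227), (42.75, 227), (43.25, 227), (43.75, 219), (44.25, 208), (44.75, 180), (45.25, 168), (45.75, 198), (46.25, 217), (46.75, 221), (47.25, 202), (47.75, 158), (48.25, 132), (48.75, 118), (49.25, 114), (49.75, 116), (50.25, 116), (50.75, 117), (51.25, 116), (51.75, 116), (52.25, 116), (52.75, 115), (53.25, 116), (53.75, 116), (54.25, 116), (54.75, 115), (55.25, 115), (55.75, 115)]
ticks [58.7 71.5 84.6]
t 17.85 P [ 542.7 -144.9  150.9] F [-0.6 -0.4  1. ] turn [-0.0011 -0.0022 -0.0014] shift cur [ 79.  117.6  13.1] new [ 78.9 117.7  13.1]
```

View pics/l4.png

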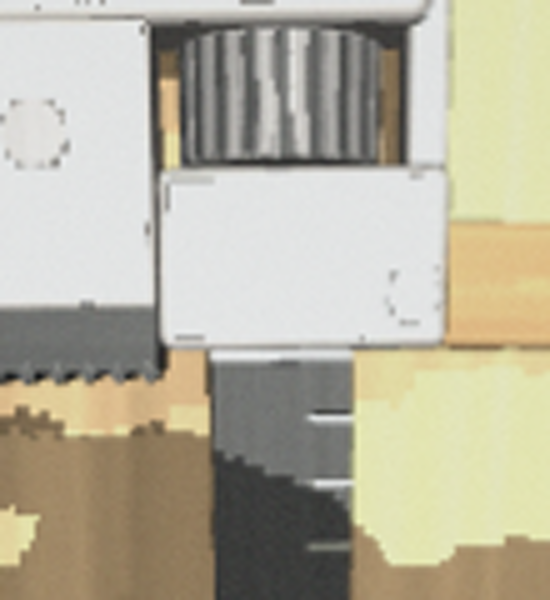

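Emit:
move_arm([
  [[0, 0, 0], [0.03, -0.004, 0.004], -1],
  [[0, 0, 0], [0.03, -0.003, 0.004], -1],
  [[0, 0, 0], [0, 0, 0], -1],
  [[0, 0, 0], [0, 0, 0], -1],
  [[0, 0, 0], [0, 0, 0], -1],
])

```text
clock: 18.35
position: [551.9, -153.3, 93.1]
eef_rot: [0.048, 1.569, -0.049]
contact_force: [1.0, 0.5, -0.3]
gripper_width: 0.6
```

```bash
python3 look.py l5; python3 meas.py l5 0 0;python3 go.py 563 -28.2 72
```

```text
18.4 [ 552.  -153.5   93.3] [ 0.3 -0.7 -0.3]
crop 199 43
cam [555.2 -75.4 273. ]
[(42.25, 229), (42.75, 229), (43.25, 229), (43.75, 224), (44.25, 211), (44.75, 174), (45.25, 172), (45.75, 212), (46.25, 224), (46.75, 224), (47.25, 213), (47.75, 160), (48.25, 128), (48.75, 113), (49.25, 116), (49.75, 118), (50.25, 117), (50.75, 117), (51.25, 117), (51.75, 117), (52.25, 117), (52.75, 117), (53.25, 117), (53.75, 117), (54.25, 117), (54.75, 116), (55.25, 116), (55.75, 116)]
ticks [59.3 71.7 84.5]
t 18.4 P [ 552.  -153.5   93.3] F [ 0.3 -0.7 -0.3] turn [-0.0012  0.0024  0.0006] shift cur [ 21.2 125.8   3.1] new [ 21.3 125.8   3.3]
```

View pics/l5.png

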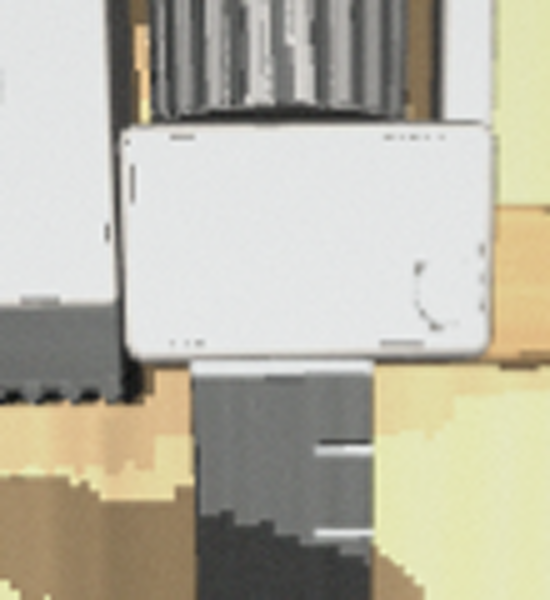

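```bash
cat > prof.py <<'E'
from h import *
wx=np.array([-.061,-.998,0]); wy=np.array([.998,-.061,0]); N=np.array([555.4,-27.7,0])
def prof(p,S,offs,z):
    g=p['img'].mean(2).astype(np.float32); acc=[]
    for off in offs:
        m=np.array([proj(p,N+wx*s+wy*off+[0,0,z]) for s in S],np.float32); acc.append(cv2.remap(g,m[None,:,0],m[None,:,1],cv2.INTER_LINEAR)[0])
    return np.mean(acc,0)
def along_y(p,s,O,z,ds=(-1,0,1)):
    g=p['img'].mean(2).astype(np.float32); acc=[]
    for d in ds:
        m=np.array([proj(p,N+wx*(s+d)+wy*o+[0,0,z]) for o in O],np.float32); acc.append(cv2.remap(g,m[None,:,0],m[None,:,1],cv2.INTER_LINEAR)[0])
    return np.mean(acc,0)
E
python3 - <<'E'
from prof import *
for n in ('w1','l1','l2','l3','l4','l5'):
    p=np.load(n+'.npy',allow_pickle=True).item()
    c=p['world_from_camera'][:3,3]; print(n,'cam s',round(float((c-N)@wx),1))
    for a,b in ((-14,-9),(8.5,14)):
        S=np.arange(a,b,.5); print('  nut', [(round(float(s),1),int(v)) for s,v in zip(S,prof(p,S,np.arange(-3,4,1),67))])
    O=np.arange(-35,36,.5); a=along_y(p,56,O,59); d=np.abs(np.diff(a)); i=np.argsort(d)[-4:]; print('  shank edges',sorted(O[i]+.25))
E
```

```text
w1 cam s 50.9
  nut [(-14.0, 203), (-13.5, 184), (-13.0, 163), (-12.5, 135), (-12.0, 105), (-11.5, 127), (-11.0, 163), (-10.5, 164), (-10.0, 154), (-9.5, 153)]
  nut [(8.5, 163), (9.0, 159), (9.5, 153), (10.0, 136), (10.5, 118), (11.0, 84), (11.5, 53), (12.0, 83), (12.5, 112), (13.0, 151), (13.5, 190)]
  shank edges [np.float64(-14.75), np.float64(-14.25), np.float64(14.75), np.float64(15.25)]
l1 cam s 36.7
  nut [(-14.0, 207), (-13.5, 186), (-13.0, 164), (-12.5, 135), (-12.0, 113), (-11.5, 95), (-11.0, 148), (-10.5, 178), (-10.0, 160), (-9.5, 154)]
  nut [(8.5, 166), (9.0, 163), (9.5, 158), (10.0, 148), (10.5, 123), (11.0, 92), (11.5, 56), (12.0, 79), (12.5, 119), (13.0, 165), (13.5, 202)]
  shank edges [np.float64(-26.25), np.float64(-14.75), np.float64(-14.25), np.float64(14.25)]
l2 cam s 24.4
  nut [(-14.0, 198), (-13.5, 176), (-13.0, 151), (-12.5, 124), (-12.0, 108), (-11.5, 126), (-11.0, 150), (-10.5, 179), (-10.0, 171), (-9.5, 161)]
  nut [(8.5, 161), (9.0, 162), (9.5, 158), (10.0, 149), (10.5, 122), (11.0, 92), (11.5, 78), (12.0, 87), (12.5, 146), (13.0, 187), (13.5, 214)]
  
[... 578 characters left out ...]
(-11.5, 121), (-11.0, 136), (-10.5, 159), (-10.0, 166), (-9.5, 162)]
  nut [(8.5, 158), (9.0, 158), (9.5, 154), (10.0, 147), (10.5, 123), (11.0, 95), (11.5, 67), (12.0, 66), (12.5, 113), (13.0, 159), (13.5, 204)]
  shank edges [np.float64(-14.25), np.float64(-13.75), np.float64(14.75), np.float64(15.25)]
l5 cam s 47.6
  nut [(-14.0, 220), (-13.5, 207), (-13.0, 187), (-12.5, 167), (-12.0, 143), (-11.5, 143), (-11.0, 162), (-10.5, 180), (-10.0, 166), (-9.5, 160)]
  nut [(8.5, 163), (9.0, 161), (9.5, 162), (10.0, 150), (10.5, 122), (11.0, 77), (11.5, 54), (12.0, 48), (12.5, 61), (13.0, 99), (13.5, 174)]
  shank edges [np.float64(-14.25), np.float64(-13.75), np.float64(14.25), np.float64(14.75)]
```

Emit:
move_arm([
  [[0, 0, 0], [-0.01, 0.02, 0], -1],
  [[0, 0, 0], [0, 0.05, 0.002], -1],
  [[0, 0, 0], [0.01, 0.046, 0], -1],
  [[0, 0, 0], [0.01, 0.009, 0], -1],
  [[0, 0, 0], [0.009, 0, 0], -1],
  [[0, 0, 0], [0, 0, 0], -1],
  [[0, 0, 0], [0, 0, 0], -1],
])

```text
clock: 19.1
position: [561.2, -30.5, 73.0]
eef_rot: [0.05, 1.57, -0.051]
contact_force: [-0.1, -0.6, 1.0]
gripper_width: 0.5
```

```bash
python3 go.py 562.5 -28.2 66.5
```

```text
t 19.1 P [561.2 -30.5  73. ] F [-0.1 -0.6  1. ] turn [-0.0032  0.0003  0.0005] shift cur [6.5 2.4 1.2] new [6.5 2.4 1.2]
```

Emit:
move_arm([
  [[0, 0, 0], [0.005, 0.002, 0.001], -1],
  [[0, 0, 0], [0.0025, 0, 0], -1],
  [[0, 0, 0], [0, 0, 0], -1],
  [[0, 0, 0], [0, 0, 0], -1],
])

```text
clock: 19.5
position: [564.0, -28.3, 66.4]
eef_rot: [0.05, 1.566, -0.051]
contact_force: [1.9, -1.3, 5.3]
gripper_width: 0.5
```

Emit:
move_arm([
  [[0, 0, 0], [0.0003, 0, -0.003], -1],
  [[0, 0, 0], [0, 0, -0.003], -1],
  [[0, 0, 0], [0, 0, -0.003], -1],
  [[0, 0, 0], [0, 0, -0.003], -1],
  [[0, 0, 0], [0, 0, 0], -1],
  [[0, 0, 0], [0, 0, 0], -1],
])

```text
clock: 20.1
position: [551.8, -27.6, 66.8]
eef_rot: [0.049, 1.566, -0.051]
contact_force: [1.3, -2.3, 9.1]
gripper_width: 0.3
```

Emit:
move_arm([
  [[0, 0, 0], [-0.02, 0, 0], -1],
  [[0, 0, 0], [-0.03, -0.04, 0], -1],
  [[0, 0, 0], [0, -0.05, 0], -1],
  [[0, 0, 0], [0, -0.037, 0.002], -1],
  [[0, 0, 0], [0.02, 0, 0], -1],
  [[0, 0, 0], [0, 0, 0], -1],
  [[0, 0, 0], [0, 0, 0], -1],
])

```text
clock: 20.8
position: [543.0, -152.9, 94.3]
eef_rot: [0.051, 1.573, -0.049]
contact_force: [0.7, -0.6, -0.7]
gripper_width: 0.6
```

```bash
python3 look.py l6; python3 meas.py l6 0 0;python3 go.py 562.5 -28.2 72; python3 - <<'E'
from prof import *
p=np.load('l6.npy',allow_pickle=True).item()
for a,b in ((-14,-9),(8.5,14)):
        S=np.arange(a,b,.5); print('  nut', [(round(float(s),1),int(v)) for s,v in zip(S,prof(p,S,np.arange(-3,4,1),67))])
E
```

```text
20.85 [ 543.7 -152.8   94.9] [0.3 0.  0.7]
crop 210 43
cam [547.2 -75.4 274.4]
[(42.25, 230), (42.75, 230), (43.25, 229), (43.75, 225), (44.25, 211), (44.75, 181), (45.25, 171), (45.75, 209), (46.25, 210), (46.75, 192), (47.25, 151), (47.75, 130), (48.25, 119), (48.75, 119), (49.25, 119), (49.75, 120), (50.25, 119), (50.75, 119), (51.25, 119), (51.75, 119), (52.25, 118), (52.75, 118), (53.25, 118), (53.75, 118), (54.25, 118), (54.75, 118), (55.25, 118), (55.75, 118)]
ticks [57.9 71.2 84. ]
t 20.85 P [ 543.7 -152.8   94.9] F [0.3 0.  0.7] turn [-0.0017 -0.001  -0.0007] shift cur [ 23.  125.5  11. ] new [ 22.9 125.5  11.2]
  nut [(-14.0, 220), (-13.5, 206), (-13.0, 188), (-12.5, 168), (-12.0, 150), (-11.5, 143), (-11.0, 161), (-10.5, 169), (-10.0, 164), (-9.5, 157)]
  nut [(8.5, 164), (9.0, 162), (9.5, 162), (10.0, 150), (10.5, 124), (11.0, 89), (11.5, 50), (12.0, 47), (12.5, 64), (13.0, 104), (13.5, 174)]
```

View pics/l6.png

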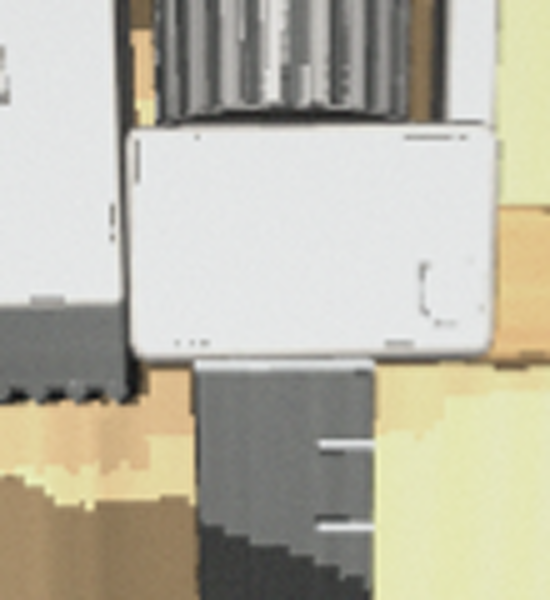

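```bash
python3 - <<'E'
from prof import *
for n in ('l3','l4','l5','l6'):
    p=np.load(n+'.npy',allow_pickle=True).item()
    for lab,offs in (('wood',np.arange(18,25,.5)),('shankL',np.arange(-11,-4,.5)),('shankR',np.arange(2,8,.5))):
        S=np.arange(43,49.3,.3); print(n,lab,' '.join('%.1f:%d'%(s,v) for s,v in zip(S,prof(p,S,offs,61 if lab=='wood' else 59))))
E
```

```text
l3 wood 43.0:201 43.3:198 43.6:195 43.9:192 44.2:172 44.5:152 44.8:130 45.1:144 45.4:162 45.7:180 46.0:189 46.3:194 46.6:199 46.9:201 47.2:201 47.5:200 47.8:200 48.1:201 48.4:201 48.7:201 49.0:201
l3 shankL 43.0:228 43.3:227 43.6:226 43.9:225 44.2:213 44.5:197 44.8:182 45.1:170 45.4:159 45.7:149 46.0:155 46.3:180 46.6:203 46.9:219 47.2:222 47.5:225 47.8:223 48.1:198 48.4:173 48.7:151 49.0:140
l3 shankR 43.0:228 43.3:225 43.6:221 43.9:218 44.2:202 44.5:182 44.8:163 45.1:156 45.4:157 45.7:158 46.0:169 46.3:188 46.6:207 46.9:221 47.2:223 47.5:225 47.8:222 48.1:198 48.4:174 48.7:150 49.0:139
l4 wood 43.0:226 43.3:222 43.6:210 43.9:198 44.2:186 44.5:168 44.8:150 45.1:132 45.4:149 45.7:167 46.0:183 46.3:189 46.6:194 46.9:199 47.2:201 47.5:201 47.8:201 48.1:201 48.4:201 48.7:201 49.0:201
l4 shankL 43.0:228 43.3:226 43.6:223 43.9:220 44.2:215 44.5:199 44.8:182 45.1:166 45.4:182 45.7:199 46.0:215 46.3:220 46.6:223 46.9:226 47.2:212 47.5:189 47.8:166 48.1:148 48.4:136 48.7:124 49.0:116
l4 shankR 43.0:228 43.3:225 43.6:218 43.9:211 44.2:204 44.5:190 44.8:177 45.1:164 45.4:180 45.7:197 46.0:213 
[... 577 characters left out ...]
5.7:209 46.0:219 46.3:226 46.6:225 46.9:208 47.2:191 47.5:167 47.8:142 48.1:125 48.4:121 48.7:117 49.0:117
l6 wood 43.0:215 43.3:211 43.6:208 43.9:196 44.2:182 44.5:164 44.8:137 45.1:110 45.4:103 45.7:99 46.0:110 46.3:145 46.6:180 46.9:191 47.2:199 47.5:204 47.8:204 48.1:204 48.4:204 48.7:204 49.0:204
l6 shankL 43.0:229 43.3:229 43.6:229 43.9:222 44.2:215 44.5:200 44.8:179 45.1:161 45.4:184 45.7:206 46.0:214 46.3:211 46.6:206 46.9:181 47.2:155 47.5:139 47.8:128 48.1:119 48.4:118 48.7:118 49.0:118
l6 shankR 43.0:229 43.3:228 43.6:227 43.9:216 44.2:204 44.5:188 44.8:168 45.1:147 45.4:174 45.7:201 46.0:210 46.3:204 46.6:198 46.9:174 47.2:150 47.5:135 47.8:126 48.1:118 48.4:119 48.7:120 49.0:120
```

Emit:
move_arm([
  [[0, 0, 0], [-0.04, 0, 0], -1],
  [[0, 0, 0], [-0.04, 0, 0], -1],
  [[0, 0, 0], [-0.04, 0, 0], -1],
  [[0, 0, 0], [0, 0, -0.04], -1],
  [[0, 0, 0], [0, 0, -0.04], -1],
  [[0, 0, 0], [0, 0, -0.04], -1],
  [[0, 0, 0], [0, 0, 0], -1],
  [[0, 0, 0], [0, 0, 0], -1],
])

```text
clock: 21.65
position: [424.6, -145.2, 216.1]
eef_rot: [0.048, 1.567, -0.05]
contact_force: [-0.2, -1.0, 0.3]
gripper_width: 0.2
```

```bash
python3 - <<'E'
from h import *
p=snapshot("scene"); save(p,'sf.png'); p=snapshot("wrist"); save(p,'wf.png'); o=observe(); print(o['clock'],np.round(o['position']),np.round(o['contact_force'],1))
E
```

```text
21.75 [ 426. -146.  216.] [-0.2 -0.2 -0.4]
```

View pics/sf.png

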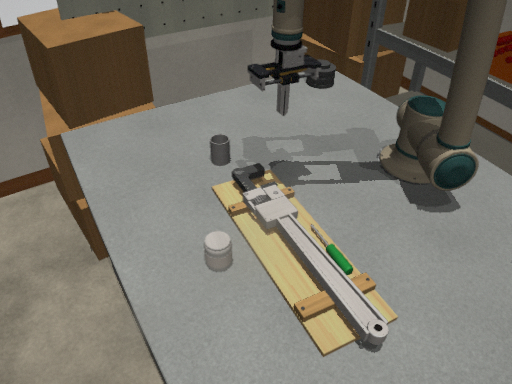

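The scene picture shows the wrench head (270,205), nipple (220,150), tin (218,250) and screwdriver (340,258) where they started, with the arm clear above the board.

```bash
python3 -c "
from rig import *
print(close_job())"
```

```text
the job is handed in; nothing more can be done
None
```

I set the wrench by rolling the nut with the closed fingertips, then lifted the arm clear and handed the job in at about 21.8 s. It took seven strokes towards the heel jaw side, mostly pressing with 5–9 N. The jaw was worked by the nut only, and closed about 7.4 mm.

**Line position:** Before the arm left, the last close wrist view put the middle of the long white line within about 0.1–0.35 mm of the housing edge. It is still on the open side, if anything. Two ways of finding the edge disagreed by about 0.3 mm:
- **46 mm from the nut's middle:** the line is about 0.1 mm short of the edge.
- **Housing's visible outline:** the line is about 0.35 mm short. The rounded, dark edge makes this one less certain.

I left it there rather than risk another touch on the nut.

**Surroundings:** In the last scene picture the wrench, pipe piece, tin and screwdriver were where they started. The robot was touching nothing.

**Off plan:** One stroke pressed up to 13.4 N before I eased it. At its end the finger ran past the top of the nut and off it. I checked the wrench afterwards: it had not moved, and the jaw had only followed the nut.

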